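Hang the hook-on bin in the slatwall

ROBOT

A 6-joint arm with a two-finger parallel gripper is mounted at the origin on the work surface; the furniture and walls round the work are solid. World frame = base frame: x ahead of the robot, y to its left, z up, the work surface at z = 0. Lengths are in m, angles in degrees, forces in N, time in s.
With the tool pointing down it reaches from about 0.35 to 0.875 m from the base axis. Payload 4.2 kg.
Tool frame: the origin (TCP) lies midway between the tips of the shut fingers; the grasp point (between the pads) lies 19 mm behind it; z points along the fingers, y is the line along which they close (so a half turn about z gives the same grasp; the last joint's range is limited). The gripper opens to 87 mm and grips with 3 to 60 N. Pads are 19 mm wide; open, the fingers measure 117 mm over their backs; the gripper's body (75 mm by 190 mm) begins 51 mm behind the grasp point.
Start: joints at [87.239, 22.042, 0.453, 0, -68.411, -14.817], TCP at [0.189, 0.596, 0.223] pointing down, gripper open.
Joint ranges: [-179.83, 179.83], [-69.29, 118.12], [-61.27, 80.66], [-181.25, 117.63], [-171.15, -9.14], [-177.46, 177.46]. Speed limits (degrees/s): [159.86, 159.86, 180, 180, 180, 180].

INTERFACE

Orientations are given as a 3x3 rotation matrix whose columns are the frame's x, y, z axes.
In Python, from station import sense, capture, finish_job, silhouettes, landmark_of gives the robot as it stands.
- The arm moves only by the tool step_arm, never from a script. Its arguments are lists of equal length, an entry for each row: "linear": the shift along the tool's x, y, z in mm, a list of three; "delta_rot": the turn, a rotation vector about the tool's x, y, z in rad, a list of three; "grip": the finger opening in mm, from 0 to 87. A call has 1 to 10 rows; each row shifts and turns the commanded pose from where the row before left it, along the tool's axes as they then stand; what a row does not reach is not made up. A row lasts 1/8 s, in which the tool goes at most 62.5 mm and 10.7 degrees, less where a joint would pass 70% of its speed; a pose out of reach is approached as far as the arm can. A call with a gripper value outside its range is refused whole. The fingers move at their own pace and stop on an object; the grip force is fixed at half the most. Time passes only in rows, so rows that do not move let the fingers close. It gives the time, the measured TCP pose, the force, the opening and the grip force at its end, in the units of the state.
- sense(): the state, without advancing time (a new reading comes with each control period).
- capture(name): name is "scene" or "top" or "wrist"; returns a dict with "img" (420x560x3 uint8, red, green, blue), "fx", "fy", "cx", "cy" (pixels), "k1" (the pictures are not rectified: a ray, as slopes to the right and down, at radius r is drawn at 1 + k1 r^2 times it, then the intrinsics apply), "world_to_cam" (4x4, takes a point from world to camera coordinates); the wrist camera has in their place "mount" (4x4, takes a point from camera to tool coordinates, whose origin is the TCP and whose axes are the flange's). Camera axes: x right, y up, looking along -z (the intrinsics and any distortion apply to the point x, -y, -z); pixel columns grow to the right and rows downward; lengths in m; the calibration is good to about 2 mm. A picture is of the moment at which its call begins: read the wrist's pose just before it. There is no depth.
- finish_job(): hands the job in; it is judged then, once.
Trained networks look in the newest picture that a camera, given by its name, has taken for a name from the list of things; names that differ only in an ending like _2 or _b are one class to them, and where a whole thing is asked for, a point or a joint stands for the part that bears it (a point fixed in the world has none). Each returns a list of dicts, best first, with "score" (0 to 1); they miss things now and then, are a little off and sometimes report something else, mostly with a low value. They report only what shows in the picture. A call takes as long as a camera call. They do not tell look-alikes from the thing itself.
- silhouettes(camera, label): "mask" (420x560 bool, what is visible of it) and "point" ([column, row] in pixels, amid what is visible of it).
- landmark_of(camera, label): "point" ([column, row] in pixels: a listed point, or the origin of a listed thing).
The state is a dict: "time_s": time; "joints": joint angles; "joint_velocities": joint speeds; "effort": joint torques, N m; "tcp_pos": TCP position; "ee_rot": TCP orientation; "wrist_force": force on the tool from outside, world axes, zero at the start; "moment": the same for the moment, N m; "gripper_width": opening from 0.0 (shut) to 1.0 (fully open); "gripper_force": force on a finger pad.
Only numpy, scipy, OpenCV 4.12 (cv2) and the standard library are available. Lean on these libraries where they do the work, as an engineer would, in place of code of your own. Each camera call takes 0.05 s, during which the arm holds its last target. There are 200 camera calls.

TASK

Hang the grey hook-on bin in the upper groove of the small slatwall stand: pick it up by its centre grip, tilt its front up, feed the upturned tongue into the groove and behind the slat's lip, then swing the bin down so that it hangs level with its back against the slats, and let go. The slat panel is clamped at an unmeasured height (see the stand's description), so feel for the groove gently: never press hard against the stand, and leave the other things where they stand.

Things in the scene. Friction and masses are not known exactly. Their poses are not given: they have to be found in the camera images.
- groove_mark (a point): Mark on the fixed stand: on the slats' front face plane, mid-length, 150 mm over the table, the NOMINAL height of the upper groove's lower edge. x points into the panel, y along the grooves, z up. The white slat panel is clamped at an unmeasured height: the real grooves lie up to 15 mm above or below this mark (level; x, y as marked; rigid), to be found by feel or by eye.
- panel: Slatwall stand: foot 82x156x12 mm, posts at y +-69 mm, slats between, 2 level grooves. Origin on the table, 12 mm behind the face plane. Upper groove: mouth 20 mm high; above it the top slat's lip, 4 mm thick, hangs before an undercut going 15 mm up; cavity ends 23.5 mm behind the face. Slat below is flat for 56 mm. Panel's top is 52 mm above the upper groove's lower edge.
- bin: Hook-on bin, plain grey plastic, about 0.2 kg, 75 mm deep (x), 64 mm wide (y), sides 50 mm high, front 36 mm, back 62 mm; starts standing on the table. Origin: centre of its underside; x points to its back wall, which bears the tongue; z up.
- bin_grip (a point): Middle of the bin's raised centre grip, an upright fin 10 mm thick (y) and 44 mm long (x), clear above the sides. Point: 78 mm above the underside, 4 mm in front of the bin's middle, 15 mm below the fin's top. From the tongue root it is 41.5 mm forward and 20 mm up. Pinch across y, from above or leaning. Axes as the bin's.
- bin_tongue (a point): Tongue root: on the bin's back face plane (37.5 mm behind its middle), at the tongue's underside (58 mm up), mid-width. The tongue, 44 mm wide, 4 mm thick, runs 11.5 mm back and ends in an upturned lip, 7.5 to 11.5 mm behind the back face. Hung, this point is at the groove's lower edge, up to 4 mm before the face; the bin droops up to 3 degrees in the play.
- bin_tip (a point): Top of the upturned lip, mid-width: 24 mm above the tongue's underside, 9.5 mm behind the back face. Too tall for the 20 mm mouth unless the bin is tilted front-up; about 40 degrees leaves 2.5 mm round it. Hung, it is 4 mm up behind the slat's lip.
- sample_cup: Bystander: plain specimen cup with a screw lid, 44 mm across, 76 mm tall; to be left alone.
- dropper_bottle: Bystander: small dropper bottle, 28 mm across, 73 mm tall; to be left alone.
- test_card: Bystander: flat white test card, 20 x 70 x 6 mm; to be left alone.
- glass_vial: Bystander: small open clear vial, 24 mm across, 26 mm tall; to be left alone.
Mind the look-alikes: they are no part of the job. Leave any red look-alike of the bin alone.

How it is judged:
By the outcome, as a careful person would: the job done as asked, in the order asked, and still so for the second after the job is handed in, with the robot touching nothing.
It also fails if it takes over 64 s, if anything falls off the work surface, if the arm or the gripper's body presses on something with over 40 N, if the wrist force passes 120 N, or if a joint passes its speed limit or range.

## Working session

There is one attempt and no reset: what is moved stays moved. The work goes in short steps, Python scripts to look and compute and a tool call to move; the robot and the scene stay as the last step left them, time stands still between calls to the robot, and variables do not carry over. Pictures are saved under pics/ and viewed, at most 10 in all, crops included, and the job is handed in when it is done.

Besides the shell and the picture viewer there is one more tool, called as name(argument=value, ...) on one line, values as JSON. step_arm: Moves the arm, as the interface text tells. Its arguments: {"type":"object","properties":{"linear":{"type":"array"},"delta_rot":{"type":"array"},"grip":{"type":"array"}},"required":["linear","delta_rot","grip"]}

```bash
mkdir -p pics
cat > h.py <<'E'
import numpy as np, cv2
from scipy.optimize import least_squares
from station import sense, capture, finish_job, silhouettes, landmark_of
def w2c(c,s=None):
    if 'world_to_cam' in c: return np.array(c['world_to_cam'])
    T=np.eye(4);T[:3,:3]=np.array(s['ee_rot']);T[:3,3]=s['tcp_pos']
    return np.linalg.inv(T@np.array(c['mount']))
def proj(c,M,p):
    q=M[:3,:3]@np.array(p)+M[:3,3]; a=np.array([q[0],-q[1]])/-q[2]
    a=a*(1+c['k1']*(a@a)); return np.array([c['fx']*a[0]+c['cx'],c['fy']*a[1]+c['cy']])
def tri(obs):
    f=lambda p:np.concatenate([proj(c,M,p)-np.array(u) for c,M,u in obs])
    r=least_squares(f,[0.45,0.2,0.1]); return r.x,np.abs(r.fun).max()
def onz(c,M,u,z):
    r=least_squares(lambda p:proj(c,M,[p[0],p[1],z])-np.array(u),[0.45,0.2]); return r.x
E
python3 - <<'E'
from h import *
cs={}
for n in ['scene','top','wrist']:
    s=sense();c=capture(n);cs[n]=(c,w2c(c,s))
    cv2.imwrite(f'pics/{n}0.png',c['img'][:,:,::-1])
    print(n,c['fx'],c['k1'],np.linalg.inv(cs[n][1])[:3,3])
    for l in ['groove_mark','panel','bin','bin_grip','bin_tongue','bin_tip','sample_cup','dropper_bottle','test_card','glass_vial']:
        print(l,[(np.round(d['point'],1).tolist(),round(d['score'],2)) for d in landmark_of(n,l)][:4])
st=sense();print(st['tcp_pos'],st['ee_rot'],st['gripper_width'])
a=np.hstack([cs['scene'][0]['img'],cs['top'][0]['img']]);
E
```

```text
scene 489.8838465816347 0.010174167985457979 [-0.10124757 -0.58772246  0.93834418]
groove_mark [([246.4, 174.9], 0.7), ([325.2, 282.0], 0.41)]
panel [([253.3, 219.9], 0.85)]
bin [([314.0, 287.1], 0.8), ([279.0, 250.8], 0.8)]
bin_grip [([315.9, 262.1], 0.9), ([280.8, 225.7], 0.77)]
bin_tongue [([320.0, 284.8], 0.82), ([286.4, 244.7], 0.61), ([312.9, 287.9], 0.19)]
bin_tip [([323.4, 280.0], 0.95), ([289.6, 238.6], 0.87), ([335.6, 345.8], 0.68), ([187.1, 227.1], 0.51)]
sample_cup [([230.7, 184.7], 0.57), ([339.8, 342.8], 0.2)]
dropper_bottle [([339.1, 342.3], 0.62), ([324.1, 278.1], 0.51)]
test_card [([384.3, 316.2], 0.59), ([315.1, 288.2], 0.56)]
glass_vial [([187.3, 225.5], 0.67)]
top 538.1744744605785 -0.12193210311854505 [0.17180048 0.00793504 1.39763818]
groove_mark [([215.8, 200.9], 0.94)]
panel [([229.4, 210.2], 0.67)]
bin [([324.1, 219.7], 0.88), ([271.1, 217.7], 0.76)]
bin_grip [([327.0, 216.2], 0.56)]
bin_tongue [([284.9, 220.3], 0.63), ([373.7, 245.7], 0.4)]
bin_tip [([290.9, 214.3], 0.95), ([347.8, 227.9], 0.65)]
sample_cup [([169.7, 192.3], 0.51)]
dropper_bottle [([376.4, 246.3], 0.4)]
test_card [([386.2, 197.1], 0.52), ([228.5, 210.9], 0.42)]
glass_vial [([188.8, 264.7], 0.65)]
wrist 337.5039442252832 -0.07325146377536655 [0.26094278 0.5732677  0.38446468]
groove_mark []
panel []
bin []
bin_grip []
bin_tongue []
bin_tip []
sample_cup []
dropper_bottle []
test_card []
glass_vial []
[0.18871922 0.59579528 0.22255897] [[ 9.53310388e-01 -3.01992224e-01  1.60156443e-05]
 [-3.01992224e-01 -9.53310388e-01 -2.96444702e-05]
 [ 2.42202795e-05  2.34237814e-05 -9.99999999e-01]] 1.000668248221567
```

View pics/scene0.png

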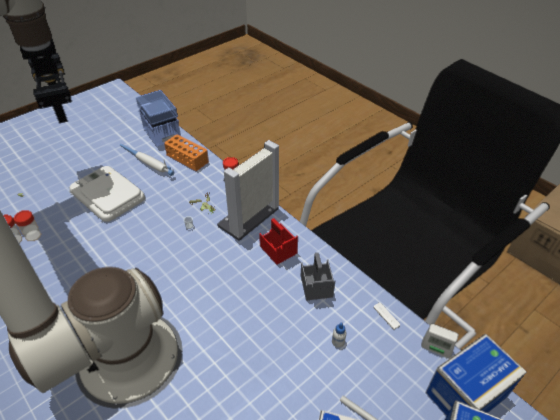

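View pics/top0.png

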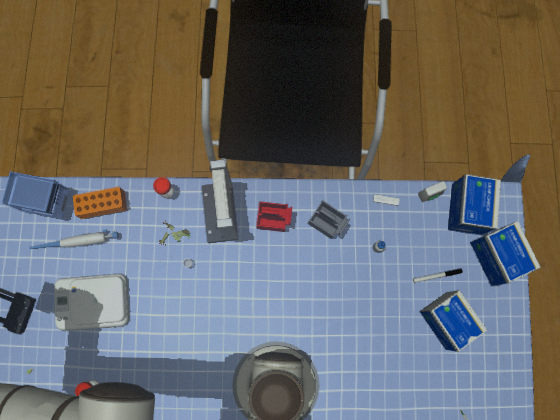

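The scene picture has the red bin at (279,243), the grey bin at (318,278) and the stand at (250,195). The top picture has the grey bin at (328,219) and the stand at (222,205). I'll zoom in on the stand and bins.

Run:
```python
from h import *
a=cv2.imread('pics/scene0.png')[130:310,180:360]; b=cv2.imread('pics/top0.png')[150:270,190:370]
a=cv2.resize(a,(400,400),interpolation=3);b=cv2.resize(b,(400,267),interpolation=3)
o=np.zeros((400,800,3),np.uint8);o[:,:400]=a;o[:267,400:]=b
cv2.imwrite('pics/z1.png',o)
cs={}
for n in ['scene','top']: c=capture(n);cs[n]=(c,w2c(c))
S=cs['scene'];T=cs['top']
for z,u in ((0.078,[327,216.2]),(0.03,[324.1,219.7]),(.082,[347.8,227.9])):print(z,onz(*T,u,z))
for z,u in ((0.0,[314,287.1]),(0.078,[315.9,262.1]),(.058,[320,284.8]),(.082,[323.4,280])):print(z,onz(*S,u,z))
print('mark',tri([(*S,[246.4,174.9]),(*T,[215.8,200.9])]))
print('panel',onz(*S,[253.3,219.9],0),onz(*T,[229.4,210.2],0))
print('vial',onz(*T,[188.8,264.7],0.01),'dropper',onz(*T,[379,246],0.04))
for n in cs:
  for d in silhouettes(n,'bin'): print(n,'bin',d['point'],d['score'],d['mask'].sum(),cs[n][0]['img'][d['mask']].mean(0))
  for d in silhouettes(n,'panel'):
    m=d['mask'];y,x=np.where(m);print(n,d['score'],x.min(),x.max(),y.min(),y.max())
```

```text
0.078 [ 0.41882648 -0.12312394]
0.03 [ 0.41853348 -0.12029793]
0.082 [ 0.38903643 -0.17427439]
0.0 [ 0.41571976 -0.12655291]
0.078 [ 0.42414239 -0.11807366]
0.058 [ 0.39811835 -0.15929126]
0.082 [ 0.39909394 -0.16667129]
mark (array([0.4389745 , 0.14667762, 0.15608717]), np.float64(0.30610896644324725))
panel [0.44708745 0.13755042] [0.44699763 0.12762125]
vial [0.30025065 0.22852186] dropper [ 0.34985225 -0.2595162 ]
scene bin [276.4, 244.2] 0.8 1072 [97.95242537 23.78731343 23.9505597 ]
scene bin [315.2, 280.4] 0.73 1187 [68.71019377 70.10025274 73.59477675]
scene 0.75 217 279 139 240
top bin [325.5, 221.6] 0.73 910 [81.44175824 87.6956044  96.44175824]
top bin [272.5, 216.2] 0.71 905 [123.65966851  54.33259669  63.03867403]
top 0.58 201 237 160 242
```

View pics/z1.png

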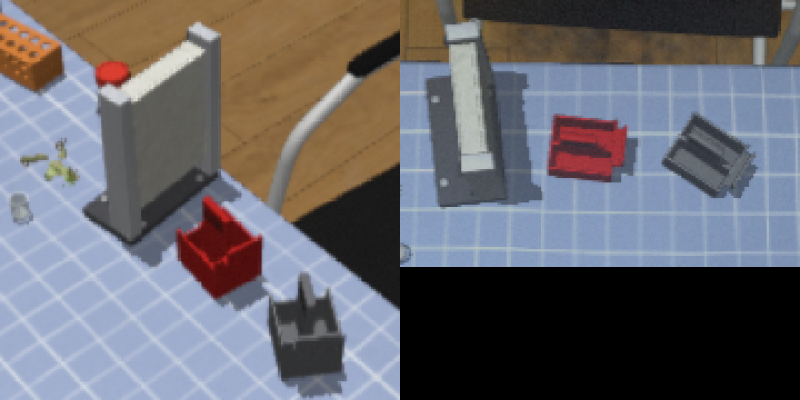

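```bash
cat >> h.py <<'E'
from scipy.spatial.transform import Rotation as Ro
def Rt(t,lean):  # tool x yaw t (deg), lean: body leans away from tool-x (deg)
    c,s=np.cos(np.radians(t)),np.sin(np.radians(t))
    R=np.array([[c,s,0],[s,-c,0],[0,0,-1.]])   # x=(c,s,0), z down, y=z cross x
    return (Ro.from_rotvec(np.radians(lean)*-R[:,1])*Ro.from_matrix(R)).as_matrix()
def plan(p,R,n,grip,start=None):
    s=sense();p0,R0=(np.array(s['tcp_pos']),np.array(s['ee_rot'])) if start is None else start
    p,R=np.array(p),np.array(R)
    rv=Ro.from_matrix(R0.T@R).as_rotvec();st=np.round(rv/n,4)
    print('dist/row mm',np.linalg.norm(p-p0)*1e3/n,'deg/row',np.degrees(np.linalg.norm(rv))/n)
    L=[]
    for i in range(n):
        d=np.round(R0.T@(p0+(p-p0)/(n-i)-p0)*1e3,1);L.append(d.tolist())
        p0=p0+R0@d/1e3;R0=R0@Ro.from_rotvec(st).as_matrix()
    print('linear',L);print('rot',[st.tolist()]*n);print('grip',[grip]*n)
    return p0,R0
E
python3 - <<'E'
from h import *
c=capture('wrist');print(np.round(c['mount'],3))
R=Rt(-90,45);print(np.round(R,2))
e=plan([.40,.34,.32],Rt(-75,20),6,87)
plan([.44,.31,.23],R,4,87,e)
E
```

```text
[[ 0.     0.961  0.277  0.076]
 [ 1.    -0.     0.    -0.   ]
 [ 0.     0.277 -0.961 -0.162]
 [ 0.     0.     0.     1.   ]]
[[ 0.   -1.    0.  ]
 [-0.71  0.    0.71]
 [-0.71  0.   -0.71]]
dist/row mm 57.63224277304892 deg/row 10.087122319018091
linear [[46.4, 30.0, -16.2], [49.8, 21.5, -19.6], [51.5, 12.5, -22.8], [51.5, 3.3, -25.7], [49.8, -5.9, -28.4], [46.5, -14.7, -30.6]]
rot [[0.0291, -0.0532, 0.1653], [0.0291, -0.0532, 0.1653], [0.0291, -0.0532, 0.1653], [0.0291, -0.0532, 0.1653], [0.0291, -0.0532, 0.1653], [0.0291, -0.0532, 0.1653]]
grip [87, 87, 87, 87, 87, 87]
dist/row mm 25.726810795718134 deg/row 7.2747211904260585
linear [[16.9, -7.7, 17.8], [18.3, -8.1, 16.1], [19.5, -8.6, 14.4], [20.5, -9.3, 12.5]]
rot [[0.0355, -0.1085, 0.0556], [0.0355, -0.1085, 0.0556], [0.0355, -0.1085, 0.0556], [0.0355, -0.1085, 0.0556]]
grip [87, 87, 87, 87]
```

```bash
sed -i 's/\*-R\[:,1\]/*R[:,1]/' h.py
python3 - <<'E'
from h import *
R=Rt(-90,50);print(np.round(R,2))
e=plan([.40,.36,.33],Rt(-75,20),6,87)
plan([.44,.32,.24],R,4,87,e)
E
```

```text
[[ 0.   -1.    0.  ]
 [-0.64  0.   -0.77]
 [ 0.77  0.   -0.64]]
dist/row mm 55.725021257644094 deg/row 10.087077213918404
linear [[45.4, 26.8, -17.9], [50.1, 19.4, -14.7], [53.4, 11.2, -11.5], [55.0, 2.5, -8.4], [55.1, -6.4, -5.5], [53.5, -15.4, -2.9]]
rot [[-0.0291, 0.0532, 0.1653], [-0.0291, 0.0532, 0.1653], [-0.0291, 0.0532, 0.1653], [-0.0291, 0.0532, 0.1653], [-0.0291, 0.0532, 0.1653], [-0.0291, 0.0532, 0.1653]]
grip [87, 87, 87, 87, 87, 87]
dist/row mm 26.57803471955146 deg/row 8.367316601830867
linear [[3.8, -7.1, 25.3], [0.1, -8.1, 25.3], [-3.6, -9.0, 24.8], [-7.3, -9.6, 23.7]]
rot [[-0.038, 0.1302, 0.0542], [-0.038, 0.1302, 0.0542], [-0.038, 0.1302, 0.0542], [-0.038, 0.1302, 0.0542]]
grip [87, 87, 87, 87]
```

step_arm(linear=[[45.4,26.8,-17.9],[50.1,19.4,-14.7],[53.4,11.2,-11.5],[55.0,2.5,-8.4],[55.1,-6.4,-5.5],[53.5,-15.4,-2.9],[3.8,-7.1,25.3],[0.1,-8.1,25.3],[-3.6,-9.0,24.8],[-7.3,-9.6,23.7]], delta_rot=[[-0.0291,0.0532,0.1653],[-0.0291,0.0532,0.1653],[-0.0291,0.0532,0.1653],[-0.0291,0.0532,0.1653],[-0.0291,0.0532,0.1653],[-0.0291,0.0532,0.1653],[-0.038,0.1302,0.0542],[-0.038,0.1302,0.0542],[-0.038,0.1302,0.0542],[-0.038,0.1302,0.0542]], grip=[60,60,60,60,60,60,60,60,60,60])

```text
time_s: 3.25
tcp_pos: [0.4404, 0.3201, 0.2396]
ee_rot: [[-0.002, -1.0, -0.0], [-0.64, 0.001, -0.768], [0.768, -0.001, -0.64]]
wrist_force: [-0.5, 1.4, 0.1]
gripper_width: 0.691
gripper_force: 0.0
```

step_arm(linear=[[0,0,0],[0,0,0]], delta_rot=[[0,0,0],[0,0,0]], grip=[60,60])

```text
time_s: 3.5
tcp_pos: [0.4403, 0.3206, 0.2411]
ee_rot: [[-0.0, -1.0, 0.002], [-0.645, -0.001, -0.764], [0.764, -0.001, -0.645]]
wrist_force: [0.2, 1.3, 1.2]
gripper_width: 0.691
gripper_force: 0.0
```

Run:
```python
from h import *
s=sense();c=capture('wrist');M=w2c(c,s)
print(s['time_s'],s['tcp_pos'],s['joints'],np.round(s['ee_rot'],3).tolist())
cv2.imwrite('pics/w1.png',c['img'][:,:,::-1])
for l in ['groove_mark','panel','sample_cup','glass_vial']:
    print(l,[(np.round(d['point'],1).tolist(),round(d['score'],2)) for d in landmark_of('wrist',l)][:4])
for p in ([.439,.147,.15],[.439,.147,.202],[.38,.147,.15],[.5,.147,.15],[.439,.147,.17]):print(p,proj(c,M,p))
```

```text
3.5 [0.44032705 0.32055189 0.2410862 ] [  63.82072446   33.59459695   -0.76904817   20.23029617 -101.63872421
  -68.17877499] [[-0.0, -1.0, 0.002], [-0.645, -0.001, -0.764], [0.764, -0.001, -0.645]]
groove_mark [([278.9, 144.9], 0.6), ([387.4, 279.9], 0.26)]
panel [([277.1, 215.1], 0.75)]
sample_cup [([230.1, 329.9], 0.75)]
glass_vial [([385.4, 278.9], 0.54)]
[0.439, 0.147, 0.15] [281.01636829 147.23165884]
[0.439, 0.147, 0.202] [281.13356623 106.87534786]
[0.38, 0.147, 0.15] [337.80368173 147.36118856]
[0.5, 0.147, 0.15] [222.3259834  147.37881066]
[0.439, 0.147, 0.17] [281.05831656 132.89120089]
```

View pics/w1.png

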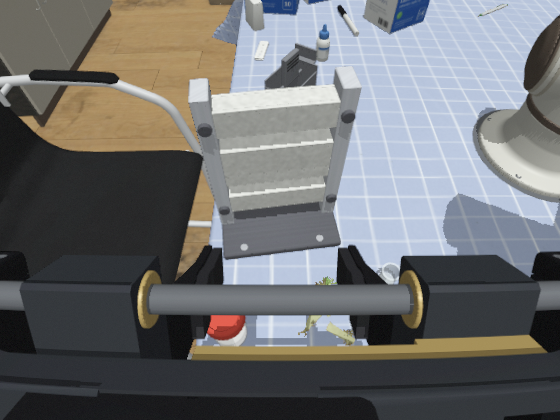

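The picture shows the front of the stand facing the camera. The upper groove is near row 145 and the lower one near row 195, both turned slightly. I'll enlarge it to read the edges.

Run:
```python
import cv2
a=cv2.imread('pics/w1.png')[60:260,180:370]
a=cv2.resize(a,(570,600),interpolation=cv2.INTER_CUBIC)
a=cv2.convertScaleAbs(a,alpha=1.0)
cv2.imwrite('pics/z2.png',a)
```

```text
(no output)
```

View pics/z2.png

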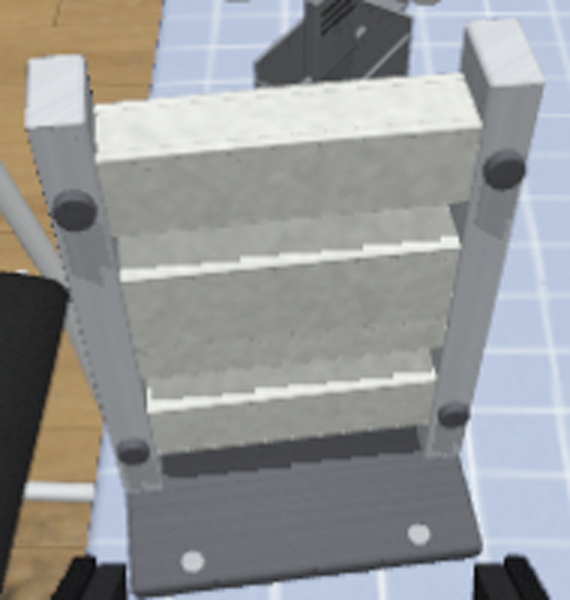

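Run:
```python
from h import *
s=sense();c=capture('wrist');M=w2c(c,s)
obs=[(98,160,-1,52),(480,125,1,52),(108,240,-1,20),(472,203,1,20),(122,281,-1,0),(458,247,1,0),(135,380,-1,-56),(446,344,1,-56)]
# weights: ends in-row only reliable
def f(q,res=True):
    x,y,yaw,h,w=q;out=[]
    for a,b,sd,dz in obs:
        d=np.array([np.cos(yaw),np.sin(yaw)])*w*-sd
        P=[x+d[0],y+d[1],h+dz/1e3];u=proj(c,M,P)-np.array([180+a/3,60+b/3]);out+=[u[0]*.5,u[1]]
    return np.array(out)
r=least_squares(f,[.44,.147,0,.15,.06]);print(np.round(r.x,4),np.degrees(r.x[2]));print(np.round(r.fun.reshape(-1,2),1).tolist())
S=capture('scene');T=capture('top')
# foot front corners z=12mm
for u in ((133,582),(480,545)):print('foot',onz(c,M,[180+u[0]/3,60+u[1]/3],.012))
x,y,yaw,h,w=r.x
n=np.array([-np.sin(yaw),np.cos(yaw)]) # outward
for n_,C in(('scene',S),('top',T)):
  print(n_,proj(C,w2c(C),[x,y,.15]),'net mark',[246.4,174.9] if n_=='scene' else [215.8,200.9])
T2=w2c(T)
for u in ((203.5,186),(232,182),(209,243),(240,240)):print('foot top',onz(T,T2,u,.012))
print('cup',onz(c,M,[228,323],.07),onz(T,T2,[163,187],.076),'vial',onz(c,M,[388,275],.02))
print(s['wrist_force'])
```

```text
[0.4422 0.1444 0.1412 0.1478 0.0604] 8.089309865052753
[[-0.6, 0.7], [0.4, 0.2], [0.4, -0.5], [-0.5, -0.2], [-0.5, -0.2], [0.5, -0.7], [0.9, -0.0], [-0.5, 0.7]]
foot [0.51160325 0.20073303]
foot [0.36049305 0.18273078]
scene [247.83434096 176.75683142] net mark [246.4, 174.9]
top [217.23528702 199.85178766] net mark [215.8, 200.9]
foot top [0.50938863 0.19716469]
foot top [0.52098223 0.12168633]
foot top [0.35722955 0.17753129]
foot top [0.36599507 0.09702791]
cup [0.49076675 0.30493819] [0.49035343 0.29164099] vial [0.30736188 0.23367266]
[-0.05313344 -0.18681866  0.24799291]
```

Run:
```python
from h import *
e=plan([.42,.18,.38],Rt(-95,25),4,60)
e=plan([.415,-.11,.26],Rt(-125,20),6,60,e)
```

```text
dist/row mm 49.597700643787114 deg/row 6.3443003766470545
linear [[49.2, 4.9, 4.4], [49.4, 4.1, -0.9], [49.1, 3.3, -6.2], [48.1, 2.5, -11.5]]
rot [[-0.0136, -0.1085, 0.0174], [-0.0136, -0.1085, 0.0174], [-0.0136, -0.1085, 0.0174], [-0.0136, -0.1085, 0.0174]]
grip [60, 60, 60, 60]
dist/row mm 52.314941054264835 deg/row 5.065910399220477
linear [[35.3, -3.4, 38.5], [35.4, -7.5, 37.8], [35.1, -11.6, 37.0], [34.5, -15.6, 36.1], [33.6, -19.6, 35.0], [32.4, -23.4, 33.7]]
rot [[-0.0334, -0.0142, 0.0806], [-0.0334, -0.0142, 0.0806], [-0.0334, -0.0142, 0.0806], [-0.0334, -0.0142, 0.0806], [-0.0334, -0.0142, 0.0806], [-0.0334, -0.0142, 0.0806]]
grip [60, 60, 60, 60, 60, 60]
```

step_arm(linear=[[49.2,4.9,4.4],[49.4,4.1,-0.9],[49.1,3.3,-6.2],[48.1,2.5,-11.5],[35.3,-3.4,38.5],[35.4,-7.5,37.8],[35.1,-11.6,37.0],[34.5,-15.6,36.1],[33.6,-19.6,35.0],[32.4,-23.4,33.7]], delta_rot=[[-0.0136,-0.1085,0.0174],[-0.0136,-0.1085,0.0174],[-0.0136,-0.1085,0.0174],[-0.0136,-0.1085,0.0174],[-0.0334,-0.0142,0.0806],[-0.0334,-0.0142,0.0806],[-0.0334,-0.0142,0.0806],[-0.0334,-0.0142,0.0806],[-0.0334,-0.0142,0.0806],[-0.0334,-0.0142,0.0806]], grip=[60,60,60,60,60,60,60,60,60,60])

```text
time_s: 5.15
tcp_pos: [0.4147, -0.1115, 0.26]
ee_rot: [[-0.541, -0.818, -0.196], [-0.768, 0.576, -0.281], [0.342, -0.002, -0.94]]
wrist_force: [0.5, 0.5, 0.1]
gripper_width: 0.688
gripper_force: 0.0
```

step_arm(linear=[[0,0,0],[0,0,0],[0,0,0]], delta_rot=[[0,0,0],[0,0,0],[0,0,0]], grip=[60,60,60])

```text
time_s: 5.52
tcp_pos: [0.4155, -0.1091, 0.2606]
ee_rot: [[-0.538, -0.82, -0.195], [-0.77, 0.572, -0.282], [0.343, -0.002, -0.939]]
wrist_force: [0.4, 0.3, 0.3]
gripper_width: 0.69
gripper_force: 0.0
```

Run:
```python
from h import *
s=sense();c=capture('wrist');M=w2c(c,s)
print(s['time_s'],s['tcp_pos'],s['joints'])
cv2.imwrite('pics/w2.png',c['img'][:,:,::-1])
for l,z in [('bin',0),('bin_grip',.078),('bin_tongue',.058),('bin_tip',.082)]:
    for d in landmark_of('wrist',l)[:3]:print(l,np.round(d['point'],1),round(d['score'],2),onz(c,M,d['point'],z))
```

```text
5.525 [ 0.41552776 -0.10911792  0.26058354] [ 16.39087787   6.45441617 -22.52968137  12.77913042 -77.18461202
 -55.92098838]
bin [326.5 332.2] 0.89 [0.42912104 0.01569331]
bin [265.4 197.3] 0.73 [ 0.39421033 -0.17216435]
bin [264.3 236.5] 0.67 [ 0.4244939  -0.13098111]
bin_grip [266.2 243.4] 0.96 [ 0.42375761 -0.12210121]
bin_grip [340.4 354.7] 0.93 [0.42664073 0.01931337]
bin_tongue [317.9 316.4] 0.86 [ 0.42386503 -0.02235918]
bin_tongue [263.4 208.2] 0.72 [ 0.4047123 -0.1565607]
bin_tongue [267.8 236.7] 0.66 [ 0.41896821 -0.1272837 ]
bin_tip [318.5 311.5] 0.89 [ 0.41930946 -0.03241771]
```

View pics/w2.png

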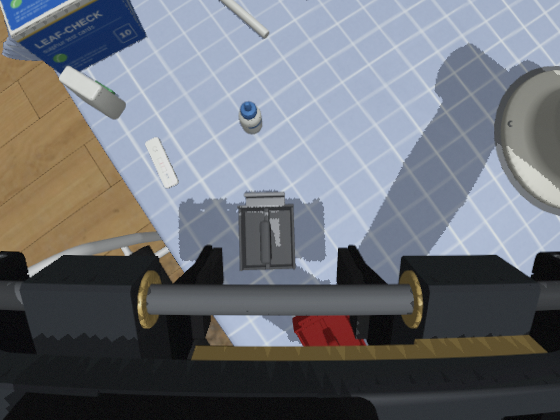

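The grey bin is at (266,237), with its tongue at (265,196), up in the picture. It is nearly aligned with the tool. I'll zoom for the yaw.

Run:
```python
import cv2
a=cv2.imread('pics/w2.png')[180:280,220:315]
a=cv2.resize(a,(570,600),interpolation=cv2.INTER_CUBIC)
cv2.imwrite('pics/z3.png',cv2.convertScaleAbs(a,alpha=1.6))
```

```text
(no output)
```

View pics/z3.png

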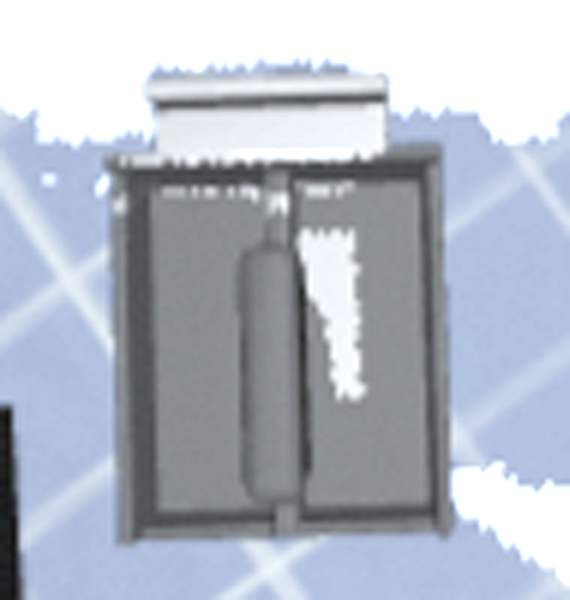

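Run:
```python
from h import *
s=sense();c=capture('wrist');M=w2c(c,s)
obs=[((49,22,82),(150,80)),((49,-22,82),(386,76)),((18,0,93),(268,247)),((-26,0,93),(271,502)),((37.5,32,62),(110,160)),((37.5,-32,62),(440,150)),((-37.5,32,36),(120,545)),((-37.5,-32,36),(452,536))]
def f(q):
    x,y,a=q;o=[]
    for m,u in obs:
        P=[x+(np.cos(a)*m[0]-np.sin(a)*m[1])/1e3,y+(np.sin(a)*m[0]+np.cos(a)*m[1])/1e3,m[2]/1e3]
        o.append(proj(c,M,P)-np.array([220+u[0]/6,180+u[1]/6]))
    return np.concatenate(o)
r=least_squares(f,[.42,-.12,np.radians(-125)])
print(r.x,np.degrees(r.x[2]));print(np.round(r.fun.reshape(-1,2),1).tolist())
x,y,a=r.x;g=np.array([x-.004*np.cos(a),y-.004*np.sin(a),.078]);print('grip',g)
R=Rt(np.degrees(a),25);print('tcp',g+.019*R[:,2]);tgt=g+.019*R[:,2]
e=plan(tgt-.07*R[:,2],R,4,45)
e=plan(tgt,R,3,45,e)
```

```text
[ 0.42105668 -0.12658678 -2.15961339] -123.7367323524549
[[-1.0, -0.1], [1.0, -0.3], [0.0, 0.3], [0.3, 1.1], [-1.3, -0.9], [0.9, -0.4], [0.7, -0.1], [-0.6, 0.3]]
grip [ 0.42327819 -0.12326039  0.078     ]
tcp [ 0.41881865 -0.12993791  0.06078015]
dist/row mm 34.359788350802276 deg/row 1.2586989103334782
linear [[-15.2, -3.5, 30.6], [-15.8, -3.5, 30.3], [-16.4, -3.5, 30.0], [-17.0, -3.6, 29.6]]
rot [[0.0019, 0.0213, -0.0049], [0.0019, 0.0213, -0.0049], [0.0019, 0.0213, -0.0049], [0.0019, 0.0213, -0.0049]]
grip [45, 45, 45, 45]
dist/row mm 23.344295655221174 deg/row 0.004440299018386236
linear [[-0.0, 0.0, 23.3], [-0.0, 0.0, 23.4], [-0.0, 0.0, 23.3]]
rot [[-0.0001, 0.0, -0.0], [-0.0001, 0.0, -0.0], [-0.0001, 0.0, -0.0]]
grip [45, 45, 45]
```

step_arm(linear=[[-15.2,-3.5,30.6],[-15.8,-3.5,30.3],[-16.4,-3.5,30.0],[-17.0,-3.6,29.6],[0,0,23.3],[0,0,23.4],[0,0,23.3],[0,0,0],[0,0,0]], delta_rot=[[0.0019,0.0213,-0.0049],[0.0019,0.0213,-0.0049],[0.0019,0.0213,-0.0049],[0.0019,0.0213,-0.0049],[0,0,0],[0,0,0],[0,0,0],[0,0,0],[0,0,0]], grip=[45,45,45,45,45,45,45,45,45])

```text
time_s: 6.95
tcp_pos: [0.4196, -0.1302, 0.0613]
ee_rot: [[-0.504, -0.831, -0.234], [-0.753, 0.556, -0.351], [0.422, -0.001, -0.907]]
wrist_force: [0.5, -0.0, 0.2]
gripper_width: 0.516
gripper_force: 0.0
```

step_arm(linear=[[0,0,0],[0,0,0],[0,0,0],[0,0,0],[0,0,0],[0,0,0],[0,0,0],[0,0,0]], delta_rot=[[0,0,0],[0,0,0],[0,0,0],[0,0,0],[0,0,0],[0,0,0],[0,0,0],[0,0,0]], grip=[0,0,0,0,0,0,0,0])

```text
time_s: 7.95
tcp_pos: [0.4185, -0.1305, 0.0606]
ee_rot: [[-0.504, -0.831, -0.235], [-0.753, 0.556, -0.351], [0.423, 0.0, -0.906]]
wrist_force: [-0.0, -0.6, -2.1]
gripper_width: 0.111
gripper_force: 30.0
```

Run:
```python
from h import *
s=sense();R=np.array(s['ee_rot']);p=np.array(s['tcp_pos'])
print(s['time_s'],p,np.round(R,3).tolist(),s['wrist_force'],s['gripper_width']*87,s['gripper_force'])
print('grasp pt',p-.019*R[:,2],'yaw',np.degrees(np.arctan2(R[1,0],R[0,0])))
e=plan(p+np.array([0,0,.12]),R,3,0)
e=plan([.405,0.02,.36],Rt(-105,5),4,0,e)
```

```text
7.95 [ 0.4184897  -0.13052168  0.06058301] [[-0.504, -0.831, -0.235], [-0.753, 0.556, -0.351], [0.423, 0.0, -0.906]] [-0.02343783 -0.58840007 -2.10508778] 9.664586071070383 29.96783044312906
grasp pt [ 0.42296184 -0.12384915  0.07780152] yaw -123.80528797304612
dist/row mm 40.0 deg/row 0.0
linear [[16.9, 0.0, -36.2], [16.9, 0.0, -36.3], [16.9, 0.0, -36.2]]
rot [[0.0, 0.0, 0.0], [0.0, 0.0, 0.0], [0.0, 0.0, 0.0]]
grip [0, 0, 0]
dist/row mm 58.65778597919066 deg/row 6.848903852504686
linear [[-7.7, 23.8, -53.1], [-14.0, 21.7, -52.6], [-20.2, 19.3, -51.6], [-26.1, 16.3, -50.0]]
rot [[0.0214, -0.0865, -0.0797], [0.0214, -0.0865, -0.0797], [0.0214, -0.0865, -0.0797], [0.0214, -0.0865, -0.0797]]
grip [0, 0, 0, 0]
```

```bash
cat >> h.py <<'E'
H=.148;MX,MY=.440,.1455;T0=-82.6
def pose(x0,rz,phi,lat=0):
    """root x0 mm before face, rz mm above groove lower edge, front up phi deg"""
    a=np.radians(T0);u=np.array([np.cos(a),np.sin(a),0]);v=np.array([-u[1],u[0],0]);f=np.radians(phi)
    P=np.array([MX,MY,H])-u*x0/1e3+v*lat/1e3+np.array([0,0,rz/1e3])
    g=P-u*(.0415*np.cos(f)-.020*np.sin(f))+np.array([0,0,.0415*np.sin(f)+.020*np.cos(f)])
    R=Rt(T0,25-phi);return g+.019*R[:,2],R
def where(phi=None):
    s=sense();R=np.array(s['ee_rot']);p=np.array(s['tcp_pos'])
    phi=25-np.degrees(np.arctan2(R[2,0],-R[2,2])) if phi is None else phi
    q,_=pose(0,0,phi);a=np.radians(T0);u=np.array([np.cos(a),np.sin(a)]);d=p-q
    print('t',round(s['time_s'],2),'x0 %.1f rz %.1f lat %.1f phi %.1f yaw %.1f'%(-d[:2]@u*1e3,d[2]*1e3,(d[1]*u[0]-d[0]*u[1])*1e3,phi,np.degrees(np.arctan2(R[1,0],R[0,0]))),'F',np.round(s['wrist_force'],1),'grip',round(s['gripper_force'],1))
E
python3 - <<'E'
from h import *
s=sense();R=np.array(s['ee_rot']);p=np.array(s['tcp_pos'])
e=plan(p+np.array([0,0,.12]),R,3,0)
e=plan([.415,0.02,.37],Rt(-100,25),5,0,e)
print('---')
e=plan([.43,.20,.375],Rt(T0,25),5,0,e)
e=plan(*pose(12,62,0),5,0,e)
print(e[0])
E
```

```text
dist/row mm 40.0 deg/row 0.0
linear [[16.9, 0.0, -36.2], [16.9, 0.0, -36.3], [16.9, 0.0, -36.2]]
rot [[0.0, 0.0, 0.0], [0.0, 0.0, 0.0], [0.0, 0.0, 0.0]]
grip [0, 0, 0]
dist/row mm 48.40290409625295 deg/row 4.76198614753125
linear [[-6.3, 17.3, -44.7], [-7.5, 15.2, -45.3], [-8.6, 13.0, -45.8], [-9.5, 10.8, -46.3], [-10.2, 8.4, -46.6]]
rot [[0.0352, -0.0, -0.0753], [0.0352, -0.0, -0.0753], [0.0352, -0.0, -0.0753], [0.0352, -0.0, -0.0753], [0.0352, -0.0, -0.0753]]
grip [0, 0, 0, 0, 0]
---
dist/row mm 36.13836796225946 deg/row 3.4794955121547853
linear [[-32.2, 3.3, -16.1], [-32.3, 1.1, -16.2], [-32.3, -1.1, -16.2], [-32.2, -3.3, -16.1], [-31.9, -5.4, -16.0]]
rot [[0.0256, -0.0, -0.055], [0.0256, -0.0, -0.055], [0.0256, -0.0, -0.055], [0.0256, -0.0, -0.055], [0.0256, -0.0, -0.055]]
grip [0, 0, 0, 0, 0]
dist/row mm 32.51064061597147 deg/row 0.004271499557345257
linear [[-11.9, -0.6, 30.2], [-11.9, -0.6, 30.2], [-11.9, -0.6, 30.3], [-12.0, -0.6, 30.2], [-11.9, -0.5, 30.3]]
rot [[0.0, -0.0, -0.0], [0.0, -0.0, -0.0], [0.0, -0.0, -0.0], [0.0, -0.0, -0.0], [0.0, -0.0, -0.0]]
grip [0, 0, 0, 0, 0]
[0.43409917 0.19055202 0.21278604]
```

step_arm(linear=[[4.2,0,-9.1],[12.7,0,-27.2],[16.9,0,-36.2],[16.9,0.0,-36.2],[-6.3,17.3,-44.7],[-7.5,15.2,-45.3],[-8.6,13.0,-45.8],[-9.5,10.8,-46.3],[-10.2,8.4,-46.6]], delta_rot=[[0,0,0],[0,0,0],[0,0,0],[0,0,0],[0.0352,0,-0.0753],[0.0352,0,-0.0753],[0.0352,0,-0.0753],[0.0352,0,-0.0753],[0.0352,0,-0.0753]], grip=[0,0,0,0,0,0,0,0,0])

```text
time_s: 9.07
tcp_pos: [0.4139, 0.0206, 0.3716]
ee_rot: [[-0.155, -0.985, -0.073], [-0.893, 0.171, -0.416], [0.422, 0.0, -0.907]]
wrist_force: [0.8, 0.5, -2.9]
gripper_width: 0.11
gripper_force: 30.0
```

step_arm(linear=[[-32.2,3.3,-16.1],[-32.3,1.1,-16.2],[-32.3,-1.1,-16.2],[-32.2,-3.3,-16.1],[-31.9,-5.4,-16.0],[0,0,0]], delta_rot=[[0.0256,0,-0.055],[0.0256,0,-0.055],[0.0256,0,-0.055],[0.0256,0,-0.055],[0.0256,0,-0.055],[0,0,0]], grip=[0,0,0,0,0,0])

```text
time_s: 9.82
tcp_pos: [0.4294, 0.2015, 0.3746]
ee_rot: [[0.119, -0.991, 0.054], [-0.898, -0.131, -0.42], [0.423, 0.002, -0.906]]
wrist_force: [-0.6, -0.7, -2.0]
gripper_width: 0.11
gripper_force: 30.0
```

Run:
```python
from h import *
where();plan(*pose(12,62,0),6,0)
```

```text
t 9.82 x0 23.5 rz 223.8 lat -3.3 phi -0.0 yaw -82.4 F [-0.6 -0.7 -2. ] grip 30.0
dist/row mm 27.043569320907626 deg/row 0.027772221097766194
linear [[-9.7, -0.6, 25.2], [-9.7, -0.6, 25.3], [-9.7, -0.6, 25.2], [-9.7, -0.5, 25.3], [-9.6, -0.6, 25.2], [-9.6, -0.5, 25.3]]
rot [[0.0001, -0.0001, 0.0005], [0.0001, -0.0001, 0.0005], [0.0001, -0.0001, 0.0005], [0.0001, -0.0001, 0.0005], [0.0001, -0.0001, 0.0005], [0.0001, -0.0001, 0.0005]]
grip [0, 0, 0, 0, 0, 0]
```

step_arm(linear=[[-9.7,-0.6,25.2],[-9.7,-0.6,25.3],[-9.7,-0.6,25.2],[-9.7,-0.5,25.3],[-9.6,-0.6,25.2],[-9.6,-0.5,25.3],[0,0,0],[0,0,0]], delta_rot=[[0,0,0],[0,0,0],[0,0,0],[0,0,0],[0,0,0],[0,0,0],[0,0,0],[0,0,0]], grip=[0,0,0,0,0,0,0,0])

```text
time_s: 10.82
tcp_pos: [0.4353, 0.1891, 0.2146]
ee_rot: [[0.116, -0.992, 0.055], [-0.899, -0.128, -0.418], [0.422, -0.001, -0.907]]
wrist_force: [0.6, -0.2, -1.4]
gripper_width: 0.11
gripper_force: 30.0
```

Run:
```python
from h import *
where();s=sense();c=capture('wrist');M=w2c(c,s)
i=c['img'][:,:,::-1].copy()
cv2.imwrite('pics/w3.png',i)
plan(*pose(4,57,0),4,0)
a,R=pose(0,0,0);print('down 1mm in tool',R.T@[0,0,-1.],'into panel',R.T@[np.cos(np.radians(T0)),np.sin(np.radians(T0)),0])
```

```text
t 10.82 x0 10.4 rz 63.8 lat 0.9 phi 0.0 yaw -82.7 F [ 0.6 -0.2 -1.4] grip 30.0
dist/row mm 2.404809180035732 deg/row 0.03399124249669195
linear [[0.8, 0.3, 2.3], [0.8, 0.2, 2.2], [0.8, 0.3, 2.3], [0.7, 0.2, 2.2]]
rot [[-0.0004, 0.0003, -0.0003], [-0.0004, 0.0003, -0.0003], [-0.0004, 0.0003, -0.0003], [-0.0004, 0.0003, -0.0003]]
grip [0, 0, 0, 0]
down 1mm in tool [-0.42261826  0.          0.90630779] into panel [9.06307787e-01 1.91529086e-17 4.22618262e-01]
```

View pics/w3.png

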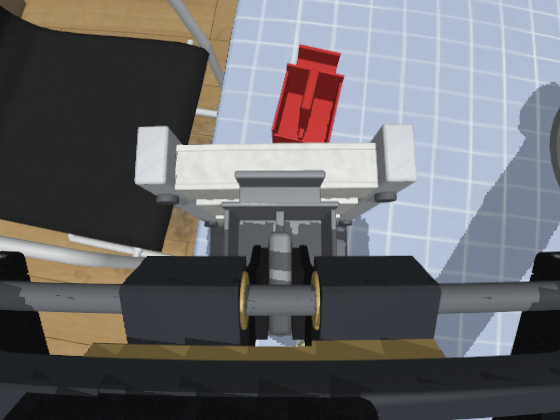

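The bin is held level in front of the stand. Its tongue (237–325, row 180) is parallel to the slat and about centred on it (175–377). Next I'll feel down onto the slat's top.

step_arm(linear=[[0.8,0.3,2.3],[0.8,0.2,2.2],[0.8,0.3,2.3],[0.7,0.2,2.2],[0,0,0],[0,0,0]], delta_rot=[[0,0,0],[0,0,0],[0,0,0],[0,0,0],[0,0,0],[0,0,0]], grip=[0,0,0,0,0,0])

```text
time_s: 11.62
tcp_pos: [0.4347, 0.1824, 0.2064]
ee_rot: [[0.117, -0.992, 0.054], [-0.899, -0.129, -0.419], [0.423, -0.0, -0.906]]
wrist_force: [0.0, 0.9, -2.1]
gripper_width: 0.112
gripper_force: 30.0
```

```bash
python3 -c "
from h import *
where()"
```

```text
t 11.62 x0 3.8 rz 55.7 lat -0.5 phi -0.0 yaw -82.6 F [ 0.   0.9 -2.1] grip 30.0
```

step_arm(linear=[[-0.4,0,0.9],[-0.4,0,0.9],[0,0,0]], delta_rot=[[0,0,0],[0,0,0],[0,0,0]], grip=[0,0,0])

```text
time_s: 12.0
tcp_pos: [0.4347, 0.1823, 0.2044]
ee_rot: [[0.117, -0.992, 0.054], [-0.899, -0.129, -0.419], [0.423, 0.0, -0.906]]
wrist_force: [-0.4, -0.1, -1.4]
gripper_width: 0.11
gripper_force: 30.0
```

step_arm(linear=[[-0.4,0,0.9],[-0.4,0,0.9],[0,0,0]], delta_rot=[[0,0,0],[0,0,0],[0,0,0]], grip=[0,0,0])

```text
time_s: 12.38
tcp_pos: [0.435, 0.1824, 0.2038]
ee_rot: [[0.116, -0.992, 0.056], [-0.898, -0.129, -0.42], [0.424, -0.001, -0.906]]
wrist_force: [-2.6, 1.6, 5.5]
gripper_width: 0.112
gripper_force: 30.0
```

```bash
python3 -c "
from h import *
where()"
```

```text
t 12.38 x0 3.7 rz 53.1 lat -0.3 phi -0.1 yaw -82.6 F [-2.6  1.6  5.5] grip 30.0
```

Contact, with +7 N at rz ≈ 53. That puts the groove edge at about 0.149, which agrees with the visual estimate. Next I'll raise the bin and feel for the face.

step_arm(linear=[[1.3,0,-2.7],[0.9,0,0.4],[0.9,0,0.4],[0,0,0]], delta_rot=[[0,0,0],[0,0,0],[0,0,0],[0,0,0]], grip=[0,0,0,0])

```text
time_s: 12.88
tcp_pos: [0.4348, 0.18, 0.2052]
ee_rot: [[0.116, -0.992, 0.054], [-0.899, -0.128, -0.42], [0.423, 0.0, -0.906]]
wrist_force: [-0.0, 0.2, -1.4]
gripper_width: 0.114
gripper_force: 30.0
```

step_arm(linear=[[0.9,0,0.4],[0,0,0]], delta_rot=[[0,0,0],[0,0,0]], grip=[0,0])

```text
time_s: 13.12
tcp_pos: [0.4351, 0.1794, 0.2055]
ee_rot: [[0.116, -0.992, 0.054], [-0.899, -0.129, -0.419], [0.423, 0.0, -0.906]]
wrist_force: [-1.4, 0.6, -1.4]
gripper_width: 0.112
gripper_force: 30.0
```

step_arm(linear=[[0.9,0,0.4],[0,0,0]], delta_rot=[[0,0,0],[0,0,0]], grip=[0,0])

```text
time_s: 13.38
tcp_pos: [0.4353, 0.1791, 0.2055]
ee_rot: [[0.117, -0.992, 0.055], [-0.899, -0.129, -0.418], [0.421, -0.001, -0.907]]
wrist_force: [-1.7, 4.1, -1.6]
gripper_width: 0.11
gripper_force: 30.0
```

```bash
python3 -c "
from h import *
where()"
```

```text
t 13.38 x0 0.4 rz 54.7 lat -0.4 phi 0.1 yaw -82.6 F [-1.7  4.1 -1.6] grip 30.0
```

```bash
sed -i 's/^H=.*/H=.1492;MX,MY=.4399,.1461;T0=-82.6/' h.py
python3 - <<'E'
from h import *
where()
e=plan(*pose(40,50,0),2,0)
e=plan(*pose(34,-17,40),6,0,e)
E
```

```text
t 13.38 x0 -0.2 rz 53.5 lat -0.4 phi 0.1 yaw -82.6 F [-1.7  4.1 -1.6] grip 30.0
dist/row mm 20.16115831137704 deg/row 0.04693693863205876
linear [[-19.0, -0.2, -6.9], [-18.9, -0.2, -6.9]]
rot [[-0.0003, 0.0008, 0.0], [-0.0003, 0.0008, 0.0]]
grip [0, 0]
dist/row mm 8.12490463100156 deg/row 6.6675499620178345
linear [[-0.9, 0.0, 8.1], [0.1, 0.0, 8.1], [1.0, 0.0, 8.1], [1.9, 0.0, 7.9], [2.8, 0.0, 7.6], [3.7, 0.0, 7.2]]
rot [[-0.0, -0.1164, 0.0], [-0.0, -0.1164, 0.0], [-0.0, -0.1164, 0.0], [-0.0, -0.1164, 0.0], [-0.0, -0.1164, 0.0], [-0.0, -0.1164, 0.0]]
grip [0, 0, 0, 0, 0, 0]
```

step_arm(linear=[[-19.0,-0.2,-6.9],[-18.9,-0.2,-6.9],[-0.9,0.0,8.1],[0.1,0.0,8.1],[1.0,0.0,8.1],[1.9,0.0,7.9],[2.8,0.0,7.6],[3.7,0.0,7.2],[0,0,0],[0,0,0]], delta_rot=[[0,0,0],[0,0,0],[0,-0.1164,0],[0,-0.1164,0],[0,-0.1164,0],[0,-0.1164,0],[0,-0.1164,0],[0,-0.1164,0],[0,0,0],[0,0,0]], grip=[0,0,0,0,0,0,0,0,0,0])

```text
time_s: 14.62
tcp_pos: [0.4327, 0.2031, 0.1559]
ee_rot: [[0.125, -0.992, -0.034], [-0.958, -0.13, 0.255], [-0.257, 0.001, -0.966]]
wrist_force: [0.9, 0.7, -2.5]
gripper_width: 0.119
gripper_force: 30.0
```

Run:
```python
from h import *
where()
e=plan(*pose(23,-5,40),3,0)
```

```text
t 14.62 x0 33.5 rz -16.9 lat 0.2 phi 39.9 yaw -82.6 F [ 0.9  0.7 -2.5] grip 30.0
dist/row mm 5.3277253585469335 deg/row 0.043205408958327716
linear [[2.4, 0.1, -4.8], [2.4, 0.1, -4.7], [2.4, 0.0, -4.8]]
rot [[0.0002, -0.0007, 0.0002], [0.0002, -0.0007, 0.0002], [0.0002, -0.0007, 0.0002]]
grip [0, 0, 0]
```

step_arm(linear=[[2.4,0.1,-4.8],[2.4,0.1,-4.7],[2.4,0,-4.8],[0,0,0],[0,0,0]], delta_rot=[[0,0,0],[0,0,0],[0,0,0],[0,0,0],[0,0,0]], grip=[0,0,0,0,0])

```text
time_s: 15.25
tcp_pos: [0.4335, 0.1921, 0.1679]
ee_rot: [[0.124, -0.992, -0.033], [-0.958, -0.128, 0.257], [-0.259, 0.0, -0.966]]
wrist_force: [0.5, 0.2, -2.3]
gripper_width: 0.115
gripper_force: 30.0
```

Run:
```python
from h import *
where()
e=plan(*pose(16,3.4,40),4,0)
c=capture('scene')
s=sense();c=capture('wrist');cv2.imwrite('pics/w4.png',c['img'][60:300,130:430,::-1].repeat(2,0).repeat(2,1))
```

```text
t 15.25 x0 22.6 rz -5.0 lat -0.4 phi 40.0 yaw -82.6 F [ 0.5  0.2 -2.3] grip 30.0
dist/row mm 2.6623787868729423 deg/row 0.005164611302418132
linear [[1.0, -0.1, -2.4], [1.1, -0.1, -2.5], [1.0, -0.1, -2.4], [1.1, -0.1, -2.5]]
rot [[-0.0, 0.0, -0.0001], [-0.0, 0.0, -0.0001], [-0.0, 0.0, -0.0001], [-0.0, 0.0, -0.0001]]
grip [0, 0, 0, 0]
```

View pics/w4.png

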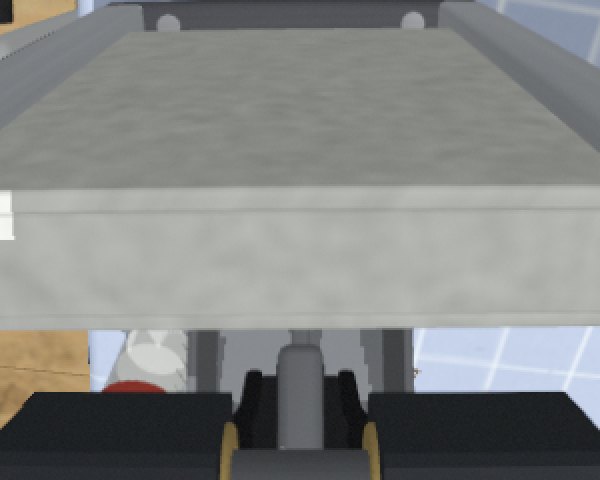

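The camera now looks over the stand's top, with the fin at (300,390) and the tongue hidden below. I'll go on by feel.

step_arm(linear=[[1.0,0,-2.4],[1.1,0,-2.5],[0,0,0]], delta_rot=[[0,0,0],[0,0,0],[0,0,0]], grip=[0,0,0])

```text
time_s: 15.72
tcp_pos: [0.4342, 0.1888, 0.1723]
ee_rot: [[0.124, -0.992, -0.033], [-0.958, -0.128, 0.257], [-0.259, -0.001, -0.966]]
wrist_force: [-0.2, 0.3, -2.4]
gripper_width: 0.107
gripper_force: 30.0
```

step_arm(linear=[[1.0,0,-2.4],[1.1,0,-2.5],[0,0,0]], delta_rot=[[0,0,0],[0,0,0],[0,0,0]], grip=[0,0,0])

```text
time_s: 16.1
tcp_pos: [0.4346, 0.1855, 0.1765]
ee_rot: [[0.124, -0.992, -0.033], [-0.958, -0.128, 0.257], [-0.259, -0.001, -0.966]]
wrist_force: [0.6, 0.8, -1.0]
gripper_width: 0.115
gripper_force: 30.0
```

Run:
```python
from h import *
where()
e=plan(*pose(9,11.7,40),4,0)
```

```text
t 16.1 x0 15.9 rz 3.6 lat -0.2 phi 40.0 yaw -82.6 F [ 0.6  0.8 -1. ] grip 30.0
dist/row mm 2.6597240018291073 deg/row 0.009702886054754993
linear [[1.2, -0.0, -2.4], [1.1, -0.1, -2.4], [1.2, -0.0, -2.4], [1.1, -0.1, -2.4]]
rot [[-0.0002, 0.0, -0.0001], [-0.0002, 0.0, -0.0001], [-0.0002, 0.0, -0.0001], [-0.0002, 0.0, -0.0001]]
grip [0, 0, 0, 0]
```

step_arm(linear=[[1.2,0,-2.4],[1.1,0,-2.4],[0,0,0]], delta_rot=[[0,0,0],[0,0,0],[0,0,0]], grip=[0,0,0])

```text
time_s: 16.48
tcp_pos: [0.4351, 0.1821, 0.1805]
ee_rot: [[0.124, -0.992, -0.033], [-0.958, -0.128, 0.257], [-0.259, -0.0, -0.966]]
wrist_force: [-0.3, 0.2, -2.4]
gripper_width: 0.115
gripper_force: 30.0
```

step_arm(linear=[[1.2,0,-2.4],[1.1,0,-2.4],[0,0,0]], delta_rot=[[0,0,0],[0,0,0],[0,0,0]], grip=[0,0,0])

```text
time_s: 16.85
tcp_pos: [0.4355, 0.1787, 0.1845]
ee_rot: [[0.124, -0.992, -0.033], [-0.958, -0.128, 0.257], [-0.259, -0.0, -0.966]]
wrist_force: [0.2, 0.5, -1.9]
gripper_width: 0.115
gripper_force: 30.0
```

Run:
```python
from h import *
where()
# clearance check of swing path
def chk(x0,rz,phi):
    f=np.radians(phi);c,s=np.cos(f),np.sin(f)
    loc=lambda x,z:(x*c+z*s-x0,-x*s+z*c+rz)
    bot=loc(11.5,0)[1];back=23.5-loc(11.5,24)[0];top=35-max(loc(7.5,24)[1],loc(11.5,24)[1])
    # slat-lip corner (4,20): signed distance to inner face (x=7.5) in bin frame, and to tongue top(z=4)
    X,Z=4+x0,20-rz;bx=X*c-Z*s;bz=X*s+Z*c
    # face-bottom corner (0,0) vs tongue underside z=0 / back of lip
    X,Z=x0,-rz;cx=X*c-Z*s;cz=X*s+Z*c
    return np.round([bot,back,top,7.5-bx,bz-4,-cz, ],1)
for w in [(9,11.7,40),(6,10.5,32),(4.5,9,24),(3,7,16),(2.2,5,8),(2,3,0)]:print(w,chk(*w))
e=None
for w,n in [((6,10.5,32),2),((4.5,9,24),2),((3,7,16),2),((2.2,5,8),2),((2,3,0),2)]:
    e=plan(*pose(*w),n,0,e)
```

```text
t 16.85 x0 9.0 rz 11.7 lat -0.2 phi 40.0 yaw -82.6 F [ 0.2  0.5 -1.9] grip 30.0
(9, 11.7, 40) [ 4.3  8.3  9.7  2.9 10.7  3.2]
(6, 10.5, 32) [4.4 7.  8.1 4.1 9.4 5.7]
(4.5, 9, 24) [4.3 7.7 7.1 4.2 9.5 6.4]
(3, 7, 16) [ 3.8  8.8  7.   4.4 10.4  5.9]
(2.2, 5, 8) [ 3.4 11.   7.3  3.4 11.7  4.6]
(2, 3, 0) [ 3.  14.   8.   1.5 13.   3. ]
dist/row mm 2.3755193633454414 deg/row 4.005520612595214
linear [[0.6, -0.1, 2.3], [0.4, -0.1, 2.3]]
rot [[-0.0003, 0.0699, -0.0002], [-0.0003, 0.0699, -0.0002]]
grip [0, 0]
dist/row mm 2.787168601297198 deg/row 4.000500916844043
linear [[-0.2, 0.0, 2.8], [-0.3, 0.0, 2.7]]
rot [[0.0, 0.0698, 0.0], [0.0, 0.0698, 0.0]]
grip [0, 0]
dist/row mm 3.1594936486839704 deg/row 4.00125550675765
linear [[-0.3, 0.0, 3.1], [-0.5, 0.0, 3.2]]
rot [[0.0, 0.0698, 0.0], [0.0, 0.0698, 0.0]]
grip [0, 0]
dist/row mm 3.238228674179743 deg/row 4.002010096671286
linear [[-0.8, 0.0, 3.1], [-1.0, 0.0, 3.1]]
rot [[0.0, 0.0698, 0.0], [0.0, 0.0698, 0.0]]
grip [0, 0]
dist/row mm 3.3342095264102674 deg/row 4.002764686584947
linear [[-1.2, 0.0, 3.1], [-1.5, 0.0, 3.0]]
rot [[0.0, 0.0699, 0.0], [0.0, 0.0699, 0.0]]
grip [0, 0]
```

All clear so far, so I'll swing down.

step_arm(linear=[[0.6,0,2.3],[0.4,0,2.3],[-0.2,0,2.8],[-0.3,0,2.7],[0,0,0]], delta_rot=[[0,0.0699,0],[0,0.0699,0],[0,0.0698,0],[0,0.0698,0],[0,0,0]], grip=[0,0,0,0,0])

```text
time_s: 17.48
tcp_pos: [0.4347, 0.1804, 0.1736]
ee_rot: [[0.13, -0.991, 0.001], [-0.991, -0.13, -0.018], [0.018, 0.001, -1.0]]
wrist_force: [-0.7, 0.1, -2.2]
gripper_width: 0.111
gripper_force: 30.0
```

Run:
```python
from h import *
where()
e=None
for w,n in [((3,7,16),2),((2.2,5,8),2),((2,3,0),2)]:
    e=plan(*pose(*w),n,0,e)
```

```text
t 17.48 x0 5.2 rz 8.2 lat -0.7 phi 24.0 yaw -82.5 F [-0.7  0.1 -2.2] grip 30.0
dist/row mm 2.7744415801986406 deg/row 3.9961116234893823
linear [[0.1, -0.4, 2.7], [-0.1, -0.3, 2.8]]
rot [[0.0005, 0.0697, 0.0009], [0.0005, 0.0697, 0.0009]]
grip [0, 0]
dist/row mm 3.253966421604188 deg/row 4.002174709736014
linear [[-0.8, -0.0, 3.2], [-1.0, -0.0, 3.1]]
rot [[-0.0, 0.0699, -0.0], [-0.0, 0.0699, -0.0]]
grip [0, 0]
dist/row mm 3.301469801286122 deg/row 3.997199721923253
linear [[-1.2, -0.0, 3.1], [-1.4, -0.0, 2.9]]
rot [[-0.0, 0.0698, -0.0], [-0.0, 0.0698, -0.0]]
grip [0, 0]
```

step_arm(linear=[[0.1,0,2.7],[-0.1,0,2.8],[-0.8,0,3.2],[-1.0,0,3.1],[0,0,0]], delta_rot=[[0,0.0697,0],[0,0.0697,0],[0,0.0699,0],[0,0.0699,0],[0,0,0]], grip=[0,0,0,0,0])

```text
time_s: 18.1
tcp_pos: [0.435, 0.1803, 0.1615]
ee_rot: [[0.124, -0.992, 0.036], [-0.949, -0.129, -0.289], [0.291, 0.001, -0.957]]
wrist_force: [-0.2, -0.4, -2.1]
gripper_width: 0.11
gripper_force: 30.0
```

Run:
```python
from h import *
where()
e=plan(*pose(1.5,3,0),2,0)
```

```text
t 18.1 x0 1.8 rz 4.9 lat -0.5 phi 8.1 yaw -82.6 F [-0.2 -0.4 -2.1] grip 30.0
dist/row mm 3.2760147138937574 deg/row 4.030049955292395
linear [[-1.1, -0.3, 3.1], [-1.4, -0.2, 2.9]]
rot [[0.0006, 0.0703, 0.0004], [0.0006, 0.0703, 0.0004]]
grip [0, 0]
```

step_arm(linear=[[-1.1,0,3.1],[-1.4,0,2.9],[0,0,0],[0,0,0]], delta_rot=[[0,0.0703,0],[0,0.0703,0],[0,0,0],[0,0,0]], grip=[0,0,0,0])

```text
time_s: 18.6
tcp_pos: [0.4352, 0.1803, 0.156]
ee_rot: [[0.116, -0.992, 0.054], [-0.9, -0.128, -0.418], [0.421, -0.0, -0.907]]
wrist_force: [-0.6, 1.1, -1.9]
gripper_width: 0.115
gripper_force: 30.0
```

```bash
python3 -c "
from h import *
where()"
```

```text
t 18.6 x0 1.0 rz 3.9 lat -0.2 phi 0.1 yaw -82.7 F [-0.6  1.1 -1.9] grip 30.0
```

step_arm(linear=[[-0.4,0,0.9],[-0.4,0,0.9],[0,0,0]], delta_rot=[[0,0,0],[0,0,0],[0,0,0]], grip=[0,0,0])

```text
time_s: 18.98
tcp_pos: [0.4351, 0.1802, 0.1537]
ee_rot: [[0.116, -0.992, 0.054], [-0.899, -0.128, -0.42], [0.423, 0.0, -0.906]]
wrist_force: [0.3, 0.2, -2.4]
gripper_width: 0.11
gripper_force: 30.0
```

```bash
python3 -c "
from h import *
where()"
```

```text
t 18.98 x0 1.0 rz 1.7 lat -0.4 phi -0.0 yaw -82.6 F [ 0.3  0.2 -2.4] grip 30.0
```

step_arm(linear=[[-0.4,0,0.9],[0,0,0]], delta_rot=[[0,0,0],[0,0,0]], grip=[0,0])

```text
time_s: 19.23
tcp_pos: [0.4351, 0.1804, 0.1526]
ee_rot: [[0.117, -0.992, 0.054], [-0.898, -0.129, -0.42], [0.424, 0.0, -0.906]]
wrist_force: [-1.1, 0.8, -2.0]
gripper_width: 0.114
gripper_force: 30.0
```

step_arm(linear=[[-0.2,0,0.6],[0,0,0]], delta_rot=[[0,0,0],[0,0,0]], grip=[0,0])

```text
time_s: 19.48
tcp_pos: [0.4352, 0.1804, 0.1521]
ee_rot: [[0.117, -0.992, 0.055], [-0.898, -0.129, -0.42], [0.424, -0.0, -0.906]]
wrist_force: [-0.8, 1.4, -1.7]
gripper_width: 0.117
gripper_force: 30.0
```

```bash
python3 -c "
from h import *
where()"
```

```text
t 19.48 x0 1.1 rz 0.2 lat -0.3 phi -0.1 yaw -82.6 F [-0.8  1.4 -1.7] grip 30.0
```

step_arm(linear=[[-0.2,0,0.6],[0,0,0]], delta_rot=[[0,0,0],[0,0,0]], grip=[0,0])

```text
time_s: 19.73
tcp_pos: [0.4353, 0.1803, 0.1519]
ee_rot: [[0.116, -0.992, 0.055], [-0.898, -0.129, -0.42], [0.424, -0.0, -0.906]]
wrist_force: [-1.9, 1.4, 2.4]
gripper_width: 0.114
gripper_force: 30.0
```

step_arm(linear=[[-0.2,0,0.4],[0,0,0]], delta_rot=[[0,0,0],[0,0,0]], grip=[0,0])

```text
time_s: 19.98
tcp_pos: [0.4353, 0.1804, 0.1518]
ee_rot: [[0.116, -0.992, 0.055], [-0.898, -0.129, -0.42], [0.424, -0.001, -0.906]]
wrist_force: [-3.5, 2.0, 6.0]
gripper_width: 0.111
gripper_force: 30.0
```

```bash
python3 -c "
from h import *
where()"
```

```text
t 19.98 x0 1.1 rz -0.1 lat -0.1 phi -0.1 yaw -82.6 F [-3.5  2.   6. ] grip 30.0
```

Seated on the groove floor exactly at rz ≈ 0. I'll release.

step_arm(linear=[[0.2,0,-0.4],[0,0,0],[0,0,0],[0,0,0],[0,0,0],[0,0,0]], delta_rot=[[0,0,0],[0,0,0],[0,0,0],[0,0,0],[0,0,0],[0,0,0]], grip=[0,14,20,30,40,40])

```text
time_s: 20.72
tcp_pos: [0.4352, 0.1802, 0.1513]
ee_rot: [[0.116, -0.992, 0.054], [-0.898, -0.128, -0.42], [0.424, 0.0, -0.906]]
wrist_force: [0.8, 0.4, -0.3]
gripper_width: 0.431
gripper_force: 0.0
```

step_arm(linear=[[0,0,-5],[0,0,-15],[0,0,-30],[0,0,-40],[0,0,-40],[0,0,0],[0,0,0]], delta_rot=[[0,0,0],[0,0,0],[0,0,0],[0,0,0],[0,0,0],[0,0,0],[0,0,0]], grip=[40,40,40,40,40,40,40])

```text
time_s: 21.6
tcp_pos: [0.4276, 0.2346, 0.2687]
ee_rot: [[0.117, -0.992, 0.054], [-0.898, -0.128, -0.42], [0.424, 0.001, -0.906]]
wrist_force: [0.7, 0.7, -0.5]
gripper_width: 0.461
gripper_force: 0.0
```

Run:
```python
from h import *
s=sense();print(s['time_s'],s['tcp_pos'],s['wrist_force'])
c=capture('wrist');t=capture('scene')
o=np.zeros((420,780,3),np.uint8);o[:,:560]=c['img']
z=cv2.resize(t['img'][120:250,190:300],(220,260));o[:260,560:]=z
z=cv2.resize(capture('top')['img'][160:240,170:280],(220,160));o[260:,560:]=z
cv2.imwrite('pics/w5.png',o[:,:,::-1])
```

```text
21.6 [0.42761511 0.23455999 0.26871086] [ 0.67086976  0.66546306 -0.48218258]
```

View pics/w5.png

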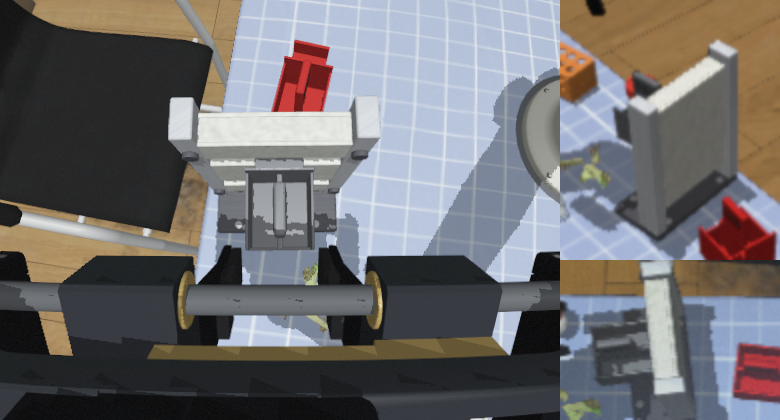

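The bin hangs on the slats at (280,208) with its tongue under the top slat. It is level, and the gripper is clear of it. I'm handing it in.

```bash
python3 -c "
from station import finish_job
print(finish_job())"
```

```text
the job is handed in; nothing more can be done
None
```

The grey bin hangs level in the stand's upper groove with its tongue behind the slat's lip; I released it, backed the gripper clear and handed the job in at about 22 s, with contact forces on the stand around 8 N or less.

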